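# Nudge the rolled-back vial up its gutter to the stop

## Task

Two sloped gutters stand on the bench; in one the vial already lies at the top against the stop plate, in the other the vial has rolled back to the low end. With the fingertips behind it, gently nudge the low vial up its gutter and over the crest so that it comes to lie in the dip against the stop plate and cannot roll back, then move clear. Only push it along: do not grip or lift it, and leave the other vial and the things standing around where they are.

Things in the scene. Friction and masses are not known exactly. Their poses are not given: they have to be found in the camera images.
- gutter: Fixed aluminium gutter on a dark foot plate 230 x 82 mm, the one whose vial starts at the LOW end. Origin: centre of the plate's underside, on the bench; +x uphill along the gutter, y across, z up. Inner width 62 mm; side walls rise 9 mm above the floor. The floor climbs at 8 degrees from z = 12 mm at x = -100 mm (a 3 mm thick lip there, top at z = 20 mm) to the crest at x = +50 mm.
- gutter_crest (a point): Crest of that gutter's floor: x = +50, y = 0, z = 33 mm in the gutter's frame. From here the floor dips at 10 degrees to z = 25 mm at x = +95 mm, the face of the 6 mm thick stop plate (top at z = 57 mm). A vial left on the climb rolls back to the lip; once past the crest it rolls on to the stop plate by itself.
- gutter_seat (a point): Point in that gutter where the centre of a vial lies when it rests in the dip against the stop plate: x = +81.5 mm, y = 0, z = 41 mm in the gutter's frame.
- vial: The loose vial to nudge: light brown body, ribbed white cap, 27 mm diameter (cap 25), 58 mm long, about 50 g, smooth (friction about 0.3), rolls freely. Lies on its side across the gutter at the low end against the lip (centre at about x = -88 mm, z = 27 mm in the gutter's frame). Origin: centre of its bottom face; z runs along its axis toward the cap.
- vial_center (a point): Centre of that vial: on its axis, halfway along its length.
- other_gutter: The second gutter, identical in every way and frame, fixed beside the first (which of the two stands nearer to the robot varies); its vial is already seated.
- other_vial: The second vial, identical to the first, lying at the top of the other gutter against its stop plate. Loose; to be left alone. Origin and axes as for the first vial.
- coverslip_box: Small white box, 26 x 26 x 18 mm, loose on the bench between the gutters. Origin at the centre of its underside.
- oil_bottle: Small dropper bottle with a black cap, 25 mm diameter, 66 mm high, loose, standing to the right of the gutters. Origin at the centre of its underside.
- beaker: Clear beaker, 70 mm diameter, 89 mm high, loose, standing to the left of the gutters. Origin at the centre of its underside.
Mind the look-alikes: they are no part of the job. What is shaped like the vial but green is not meant.

How it is judged:
By the outcome, as a careful person would: the job done as asked, in the order asked, and still so for the second after the job is handed in, with the robot touching nothing.
It also fails if it takes over 40 s, if anything falls off the work surface, if the arm or the gripper's body presses on something with over 40 N, if the wrist force passes 120 N, or if a joint passes its speed limit or range.

## Robot

A 7-joint arm with a two-finger parallel gripper is mounted at the origin on a cart in front of the work surface, level with it; the furniture and walls round the work are solid. World frame = base frame: x ahead of the robot, y to its left, z up, the work surface at z = 0. Lengths are in m, angles in rad, forces in N, time in s.
With the tool pointing down it reaches from about 0.4 to 0.85 m from the base axis. Payload 6.9 kg.
Tool frame: the origin (TCP) lies at the very end of the fingers, on their centre line; the grasp point (between the pads) lies 19 mm behind it (ctrl.tcp_to_grasp is the z of the grasp point in the tool frame, in m); z points along the fingers, y is the line along which they close (so a half turn about z gives the same grasp; the last joint's range is limited). The gripper opens to 85 mm and grips with 20 to 120 N. Pads are 22 mm wide; open, the fingers measure 114 mm over their backs; the gripper's body (76 mm by 85 mm) begins 54 mm behind the grasp point. The pads swing forward as they close: fully open they stand 13 mm farther back than shut.
Start: joints at [-1.069, 0.507, -0.238, 1.5, 0.126, 1.149, -0.155], TCP at [0.242, 0.576, 0.208] pointing down, gripper open.
Joint ranges: [-3.08, 3.08], [-0.24, 2.05], [-1.43, 1.35], [0, 2.5], [-1.52, 4.66], [0.17, 1.96], [-2.89, 2.89]. Speed limits (rad/s): [2.39, 2.39, 3.14, 3.14, 3.14, 3.14, 3.14].

## Interface

Orientations are given as a 3x3 rotation matrix whose columns are the frame's x, y, z axes.
In Python, from rig import ctrl, imaging, search_frame, cut_out, mark_of gives the robot as it stands.
- The arm moves only by the shell command python3 -m crank 'ROWS' [FORCE]. ROWS is JSON, a list of rows, each an object of numbers: "wx", "wy", "wz": the turn, a rotation vector about the tool's x, y, z each as a share of 90 degrees, from -1 to 1; "tx", "ty", "tz": the shift along the tool's x, y, z each as a share of 20 cm, from -1 to 1; "grip": the closure, from -1 (fully open) to 1 (shut). In form: [{"wx": .., "wy": .., "wz": .., "tx": .., "ty": .., "tz": .., "grip": ..}, ...]. A call has 1 to 20 rows; each row is the pose to reach, as a shift and turn from the pose commanded when the call began, along the tool's axes at that moment; what a row does not reach only later rows make up. A row lasts 1/12 s, in which the tool goes at most 41.7 mm and 7.16 degrees, less where a joint would pass 70% of its speed; a pose out of reach is approached as far as the arm can. A call with a number of a shift or a turn outside -1 to 1 is refused whole. A call with a gripper value outside its range is refused whole. The fingers move at their own pace and stop on an object; FORCE is the grip in N (left out, the last holds). Time passes only in rows, so rows that repeat a pose let the fingers close. It gives the time, the measured TCP pose, the force, the opening and the grip force at its end, in the units of the state.
- ctrl.read_state(): the state, without advancing time (a new reading comes with each control period).
- imaging.get_image(name): name is "side" or "top" or "wrist"; returns (picture, depth): 384x512x3 uint8, red, green, blue; 384x512 float32, m along the optical axis (not along the pixel's ray), 0 where there is no reading.
- imaging.camera_params(name): a dict with "K" (3x3 intrinsics, pixels), "k1" (the pictures are not rectified: a ray, as slopes to the right and down, at radius r is drawn at 1 + k1 r^2 times it, then the intrinsics apply), "origin" and "rotation" of the camera in the world. Camera axes: x right, y down, z forward; pixel columns grow to the right and rows downward; lengths in m; the calibration is good to about 2 mm. A picture is of the moment at which its call begins: read the wrist's pose just before it. camera_params takes no time and is no camera call; for the wrist camera it gives the pose at the moment of the call.
- ctrl.close_job(): hands the job in; it is judged then, once.
Trained networks look in the newest picture that a camera, given by its name, has taken for a name from the list of things; names that differ only in an ending like _2 or _b are one class to them, and where a whole thing is asked for, a point or a joint stands for the part that bears it (a point fixed in the world has none). Each returns a list of dicts, best first, with "score" (0 to 1); they miss things now and then, are a little off and sometimes report something else, mostly with a low value. They report only what shows in the picture. A call takes as long as a camera call. They do not tell look-alikes from the thing itself.
- search_frame(camera, name): "at" ([x, y, z] in m, in world coordinates, good to about 4 mm: the middle of the surface that is visible of it).
- cut_out(camera, name): "mask" (384x512 bool, what is visible of it).
- mark_of(camera, name): "at" ([x, y, z] in m, in world coordinates, good to about 4 mm: a listed point, or the origin of a listed thing).
The state is a dict: "t": time; "q": joint angles; "dq": joint speeds; "effort": joint torques, N m; "tcp_pos": TCP position; "orientation": TCP orientation; "contact_force": force on the tool from outside, world axes, zero at the start; "moment": the same for the moment, N m; "width": opening from 0.0 (shut) to 1.0 (fully open); "grip_force": force on a finger pad.
Only numpy, scipy, OpenCV 4.12 (cv2) and the standard library are available. Lean on these libraries where they do the work, as an engineer would, in place of code of your own. Each camera call takes 0.05 s, during which the arm holds its last target. There are 200 camera calls.

## Working session

There is one attempt and no reset: what is moved stays moved. The work goes in short steps, Python scripts to look and compute and a shell command to move; the robot and the scene stay as the last step left them, time stands still between calls to the robot, and variables do not carry over. Pictures are saved under pics/ and viewed, at most 10 in all, crops included, and the job is handed in when it is done.

```bash
mkdir -p pics; python3 - <<'E'
from rig import ctrl, imaging, search_frame, cut_out, mark_of
import cv2,numpy as np
s=ctrl.read_state();print(s['t'],s['tcp_pos'],s['orientation'],s['width'])
for c in['top','side']:
    im,d=imaging.get_image(c);cv2.imwrite(f'pics/{c}0.png',im[:,:,::-1])
    for n in['gutter','gutter_crest','gutter_seat','vial','vial_center','coverslip_box','oil_bottle','beaker']:
        print(c,n,[(np.round(r['at'],3).tolist(),round(r['score'],2)) for r in mark_of(c,n)])
E
```

```text
0.0 [0.24141763 0.57589392 0.20671824] [[-9.22292815e-01  3.86491320e-01 -6.50433656e-04]
 [ 3.86491864e-01  9.22291277e-01 -1.68531459e-03]
 [-5.14701744e-05 -1.80574086e-03 -9.99998368e-01]] 0.998435731795297
top gutter [([0.462, -0.019, -0.003], 0.56)]
top gutter_crest [([0.455, 0.025, 0.035], 0.67)]
top gutter_seat [([0.452, 0.059, 0.04], 0.94)]
top vial [([0.356, -0.046, 0.012], 0.68), ([0.453, 0.059, 0.04], 0.6), ([0.444, -0.112, 0.026], 0.49)]
top vial_center [([0.474, -0.11, 0.027], 0.82), ([0.337, -0.072, 0.012], 0.5)]
top coverslip_box [([0.556, -0.01, -0.001], 0.65)]
top oil_bottle [([0.628, 0.097, 0.043], 0.56), ([0.584, -0.334, -0.001], 0.47)]
top beaker [([0.544, 0.277, -0.001], 0.64)]
side gutter [([0.465, -0.02, 0.004], 0.69), ([0.641, 0.009, 0.001], 0.68)]
side gutter_crest [([0.462, 0.029, 0.036], 0.55)]
side gutter_seat [([0.454, 0.058, 0.042], 0.63)]
side vial [([0.356, -0.051, 0.013], 0.68), ([0.442, -0.115, 0.028], 0.46), ([0.468, -0.108, 0.028], 0.31)]
side vial_center [([0.468, -0.108, 0.026], 0.73), ([0.338, -0.074, 0.017], 0.45)]
side coverslip_box [([0.555, -0.01, 0.001], 0.65), ([0.442, -0.116, 0.029], 0.31)]
side oil_bottle []
side beaker [([0.539, 0.275, 0.0], 0.71)]
```

View pics/top0.png

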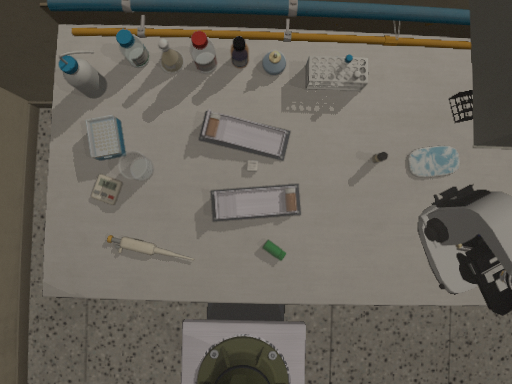

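View pics/side0.png

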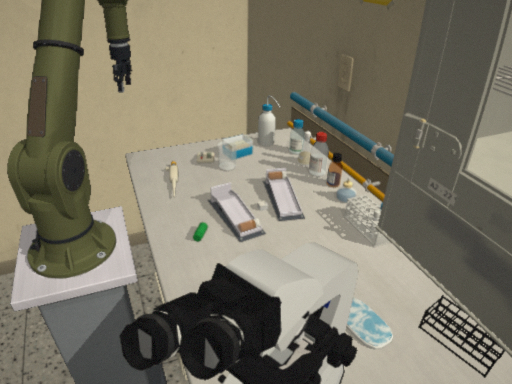

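Candidates: brown vial in the near gutter at top (292,201), brown vial in the far gutter at top (213,127), green look-alike at (274,250). By description, the near one looks low: its gutter has a taller plate at the empty left end. I'll check this with a crop and depth.

```bash
cat > h.py <<'E'
import numpy as np,cv2
from rig import ctrl, imaging, search_frame, cut_out, mark_of
def cloud(c):
    im,d=imaging.get_image(c);p=imaging.camera_params(c);K=np.array(p['K'])
    v,u=np.mgrid[:384,:512].astype(float)
    und=cv2.undistortPoints(np.stack([u.ravel(),v.ravel()],1)[:,None],K,np.array([p['k1'],0,0,0.]))[:,0]
    P=np.c_[und,np.ones(len(und))]*d.reshape(-1,1)
    W=P@np.array(p['rotation']).T+p['origin'];W[d.ravel()==0]=np.nan
    return im,W.reshape(384,512,3)
E
python3 - <<'E'
from h import *
im,W=cloud('top')
cv2.imwrite('pics/crop.png',cv2.resize(im[100:265,190:310,::-1],None,fx=3.6,fy=3.6,interpolation=2))
for n,r in(('near',range(212,302,4)),('far',range(202,292,4))):
    for u in r:
        v=round(204-(u-212)*.03) if n=='near' else round(128+(u-202)*.22)
        print(n,u,v,np.round(W[v,u],3))
# foot plate outline of near gutter
x,y,z=W[...,0],W[...,1],W[...,2]
m=(z>.006)&(z<.06)&(x>.40)&(x<.55)&(y>-.16)&(y<.12)
n,l,st,ce=cv2.connectedComponentsWithStats(m.astype(np.uint8))
i=1+np.argmax(st[1:,4]);P=W[l==i];print(st[i],cv2.minAreaRect(P[:,:2].astype(np.float32)),P.min(0),P.max(0))
E
```

```text
near 212 204 [0.454 0.09  0.005]
near 216 204 [0.453 0.076 0.056]
near 220 204 [0.454 0.068 0.024]
near 224 204 [0.454 0.058 0.027]
near 228 204 [0.455 0.048 0.028]
near 232 203 [0.457 0.038 0.03 ]
near 236 203 [0.458 0.028 0.031]
near 240 203 [0.458 0.018 0.031]
near 244 203 [0.458 0.007 0.03 ]
near 248 203 [ 0.458 -0.003  0.025]
near 252 203 [ 0.459 -0.013  0.028]
near 256 203 [ 0.459 -0.023  0.024]
near 260 203 [ 0.459 -0.033  0.028]
near 264 202 [ 0.462 -0.043  0.022]
near 268 202 [ 0.462 -0.054  0.018]
near 272 202 [ 0.463 -0.064  0.019]
near 276 202 [ 0.463 -0.074  0.016]
near 280 202 [ 0.463 -0.084  0.017]
near 284 202 [ 0.464 -0.095  0.015]
near 288 202 [ 0.463 -0.103  0.038]
near 292 202 [ 0.463 -0.113  0.039]
near 296 201 [ 0.467 -0.127  0.003]
near 300 201 [ 0.468 -0.138 -0.004]
far 202 128 [0.652 0.123 0.004]
far 206 129 [0.641 0.108 0.046]
far 210 130 [0.637 0.097 0.052]
far 214 131 [0.635 0.087 0.05 ]
far 218 132 [0.637 0.079 0.03 ]
far 222 132 [0.637 0.068 0.032]
far 226 133 [0.635 0.058 0.031]
far 230 134 [0.633 0.048 0.031]
far 234 135 [0.63  0.038 0.031]
far 238 136 [0.629 0.028 0.026]
far 242 137 [0.626 0.017 0.028]
far 246 138 [0.625 0.007 0.022]
far 250 139 [ 0.623 -0.003  0.022]
far 254 139 [ 0.623 -0.014  0.023]
far 258 140 [ 0.622 -0.024  0.016]
far 262 141 [ 0.62  -0.034  0.016]
far 266 142 [ 0.617 -0.045  0.015]
far 270 143 [ 0.615 -0.055  0.016]
far 274 144 [ 0.613 -0.066  0.013]
far 278 145 [ 0.612 -0.077  0.009]
far 282 146 [ 0.61  -0.088  0.003]
far 286 146 [ 0.611 -0.098  0.003]
far 290 147 [ 0.609 -0.109 -0.001]
[ 212  185   87   35 2216] ((0.46313169598579407, -0.020617440342903137), (0.07826468348503113, 0.21727043390274048), 6.377306938171387) [ 0.41638707 -0.13235758  0.00604613] [0.50807977 0.09137529 0.05980375]
```

View pics/crop.png

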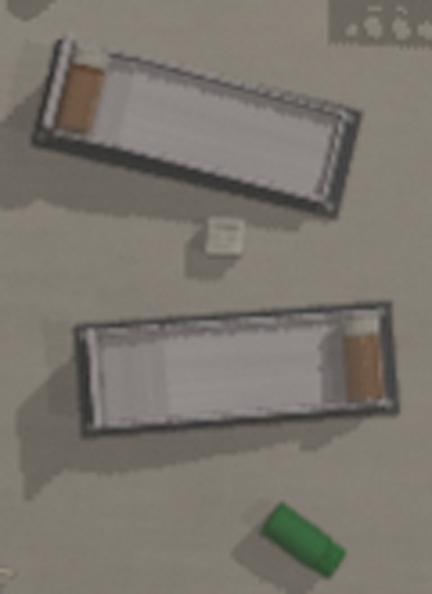

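The crop shows the near gutter's vial at its right end against the lip (crop 362,365; top image 292,201), with the stop plate at the empty left end. Depth confirms that the floor rises toward +y, from 15 to 31 mm, then dips. The far vial sits against its stop plate at z≈0.05, and the green one lies on the bench. My target is therefore the near vial: uphill direction u≈(-0.087, 0.996), gutter centre ≈(0.463,-0.02). I'll push with shut fingers and tool x along u.

```bash
R='{"wz":0.692,"tx":-0.955,"ty":-0.47,"tz":0,"grip":1}'; python3 -m crank '[{"wz":0.15,"tx":-0.2,"ty":-0.1,"grip":1},{"wz":0.3,"tx":-0.4,"ty":-0.2,"grip":1},{"wz":0.45,"tx":-0.6,"ty":-0.3,"grip":1},{"wz":0.6,"tx":-0.8,"ty":-0.4,"grip":1},{"wz":0.692,"tx":-0.955,"ty":-0.47,"grip":1},{"wz":0.692,"tx":-0.955,"ty":-0.47,"grip":1},{"wz":0.692,"tx":-0.955,"ty":-0.47,"grip":1},{"wz":0.692,"tx":-0.955,"ty":-0.47,"grip":1},{"wz":0.692,"tx":-0.955,"ty":-0.47,"grip":1},{"wz":0.692,"tx":-0.955,"ty":-0.47,"grip":1},{"wz":0.692,"tx":-0.955,"ty":-0.47,"grip":1},{"wz":0.692,"tx":-0.955,"ty":-0.47,"grip":1}]'
```

```text
validation failed for argument at $[0]...
```

```bash
python3 -m crank '[{"wx":0,"wy":0,"wz":0.3,"tx":-0.4,"ty":-0.2,"tz":0,"grip":1},{"wx":0,"wy":0,"wz":0.5,"tx":-0.7,"ty":-0.35,"tz":0,"grip":1},{"wx":0,"wy":0,"wz":0.692,"tx":-0.955,"ty":-0.47,"tz":0,"grip":1},{"wx":0,"wy":0,"wz":0.692,"tx":-0.955,"ty":-0.47,"tz":0,"grip":1},{"wx":0,"wy":0,"wz":0.692,"tx":-0.955,"ty":-0.47,"tz":0,"grip":1},{"wx":0,"wy":0,"wz":0.692,"tx":-0.955,"ty":-0.47,"tz":0,"grip":1},{"wx":0,"wy":0,"wz":0.692,"tx":-0.955,"ty":-0.47,"tz":0,"grip":1},{"wx":0,"wy":0,"wz":0.692,"tx":-0.955,"ty":-0.47,"tz":0,"grip":1},{"wx":0,"wy":0,"wz":0.692,"tx":-0.955,"ty":-0.47,"tz":0,"grip":1},{"wx":0,"wy":0,"wz":0.692,"tx":-0.955,"ty":-0.47,"tz":0,"grip":1},{"wx":0,"wy":0,"wz":0.692,"tx":-0.955,"ty":-0.47,"tz":0,"grip":1},{"wx":0,"wy":0,"wz":0.692,"tx":-0.955,"ty":-0.47,"tz":0,"grip":1}]'
```

```text
t: 1.95
tcp_pos: [0.3813, 0.416, 0.2076]
orientation: [[-0.09, 0.996, 0.0], [0.996, 0.09, -0.0], [-0.0, 0.0, -1.0]]
contact_force: [0.3, -0.5, -0.7]
width: -0.002
grip_force: 0.0
```

Next, two moves of -u, with the lateral shift spread between them.

```bash
python3 -m crank '[{"wx":0,"wy":0,"wz":0,"tx":-0.15,"ty":0.03,"tz":0,"grip":1},{"wx":0,"wy":0,"wz":0,"tx":-0.35,"ty":0.08,"tz":0,"grip":1},{"wx":0,"wy":0,"wz":0,"tx":-0.55,"ty":0.14,"tz":0,"grip":1},{"wx":0,"wy":0,"wz":0,"tx":-0.75,"ty":0.2,"tz":0,"grip":1},{"wx":0,"wy":0,"wz":0,"tx":-0.95,"ty":0.22,"tz":0,"grip":1},{"wx":0,"wy":0,"wz":0,"tx":-1,"ty":0.22,"tz":0,"grip":1}]'
python3 -m crank '[{"wx":0,"wy":0,"wz":0,"tx":-0.15,"ty":0,"tz":0,"grip":1},{"wx":0,"wy":0,"wz":0,"tx":-0.35,"ty":0,"tz":0,"grip":1},{"wx":0,"wy":0,"wz":0,"tx":-0.55,"ty":0,"tz":0,"grip":1},{"wx":0,"wy":0,"wz":0,"tx":-0.75,"ty":0,"tz":0,"grip":1},{"wx":0,"wy":0,"wz":0,"tx":-0.95,"ty":0,"tz":0,"grip":1},{"wx":0,"wy":0,"wz":0,"tx":-1,"ty":0,"tz":0,"grip":1}]'
python3 -m crank '[{"wx":0,"wy":0,"wz":0,"tx":-0.15,"ty":0,"tz":0,"grip":1},{"wx":0,"wy":0,"wz":0,"tx":-0.35,"ty":0,"tz":0,"grip":1},{"wx":0,"wy":0,"wz":0,"tx":-0.55,"ty":0,"tz":0,"grip":1},{"wx":0,"wy":0,"wz":0,"tx":-0.75,"ty":0,"tz":0,"grip":1},{"wx":0,"wy":0,"wz":0,"tx":-0.85,"ty":0,"tz":0,"grip":1},{"wx":0,"wy":0,"wz":0,"tx":-0.85,"ty":0,"tz":0,"grip":1},{"wx":0,"wy":0,"wz":0,"tx":-0.85,"ty":0,"tz":0,"grip":1}]'
python3 - <<'E'
from h import *
im,W=cloud('wrist');cv2.imwrite('pics/w1.png',im[:,:,::-1])
for c in['wrist','side']:
    if c=='side': cloud(c)
    for n in['gutter','gutter_crest','gutter_seat','vial_center']:
        print(c,n,[(np.round(r['at'],3).tolist(),round(r['score'],2)) for r in mark_of(c,n)])
E
```

```text
t: 2.45
tcp_pos: [0.4444, 0.2131, 0.2078]
orientation: [[-0.081, 0.997, 0.001], [0.997, 0.081, -0.003], [-0.003, 0.001, -1.0]]
contact_force: [-0.1, 0.1, 0.2]
width: 0.0
grip_force: 0.0
t: 2.95
tcp_pos: [0.46, 0.0145, 0.208]
orientation: [[-0.082, 0.997, 0.001], [0.997, 0.082, -0.003], [-0.003, 0.001, -1.0]]
contact_force: [0.8, -0.8, 0.1]
width: -0.003
grip_force: 0.0
t: 3.53
tcp_pos: [0.4746, -0.149, 0.2074]
orientation: [[-0.086, 0.996, -0.0], [0.996, 0.086, -0.0], [-0.0, -0.0, -1.0]]
contact_force: [-0.3, 1.0, 0.1]
width: 0.001
grip_force: 0.0
wrist gutter [([0.462, -0.02, -0.002], 0.88), ([0.47, -0.112, 0.024], 0.38)]
wrist gutter_crest [([0.459, 0.028, 0.033], 0.66)]
wrist gutter_seat []
wrist vial_center [([0.471, -0.112, 0.031], 0.74), ([0.343, -0.073, 0.014], 0.61)]
side gutter [([0.46, -0.018, 0.003], 0.75), ([0.54, 0.276, -0.001], 0.65)]
side gutter_crest [([0.459, 0.028, 0.034], 0.73)]
side gutter_seat [([0.452, 0.06, 0.045], 0.61)]
side vial_center [([0.468, -0.109, 0.028], 0.72), ([0.621, 0.098, 0.044], 0.69), ([0.339, -0.073, 0.018], 0.56)]
```

View pics/w1.png

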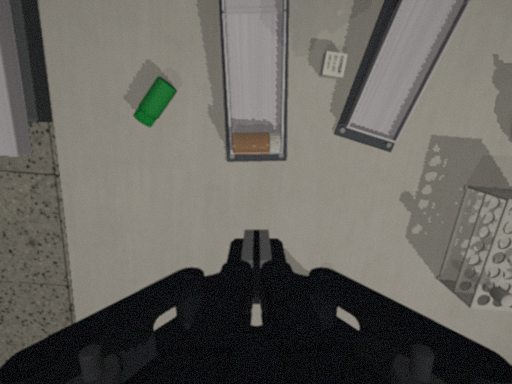

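The wrist picture shows the vial (256,143) midway in front of the shut fingers (257,240), with the gutter walls symmetric about them. Next I descend behind the lip and check.

```bash
python3 -m crank '[{"wx":0,"wy":0,"wz":0,"tx":0,"ty":0,"tz":0.1,"grip":1},{"wx":0,"wy":0,"wz":0,"tx":0,"ty":0,"tz":0.25,"grip":1},{"wx":0,"wy":0,"wz":0,"tx":0,"ty":0,"tz":0.4,"grip":1},{"wx":0,"wy":0,"wz":0,"tx":0,"ty":0,"tz":0.55,"grip":1},{"wx":0,"wy":0,"wz":0,"tx":0,"ty":0,"tz":0.7,"grip":1},{"wx":0,"wy":0,"wz":0,"tx":0,"ty":0,"tz":0.8,"grip":1},{"wx":0,"wy":0,"wz":0,"tx":0,"ty":0,"tz":0.87,"grip":1},{"wx":0,"wy":0,"wz":0,"tx":0,"ty":0,"tz":0.915,"grip":1},{"wx":0,"wy":0,"wz":0,"tx":0,"ty":0,"tz":0.915,"grip":1},{"wx":0,"wy":0,"wz":0,"tx":0,"ty":0,"tz":0.915,"grip":1}]'
python3 - <<'E'
from h import *
im,W=cloud('side');cv2.imwrite('pics/s2.png',cv2.resize(im[150:270,170:330,::-1],None,fx=4,fy=4,interpolation=2))
im,W=cloud('wrist');cv2.imwrite('pics/w2.png',im[:,:,::-1])
E
```

```text
t: 4.87
tcp_pos: [0.4749, -0.1482, 0.0247]
orientation: [[-0.087, 0.996, -0.0], [0.996, 0.087, -0.0], [0.0, -0.0, -1.0]]
contact_force: [-0.1, 0.4, 0.4]
width: -0.003
grip_force: 0.0
```

View pics/s2.png

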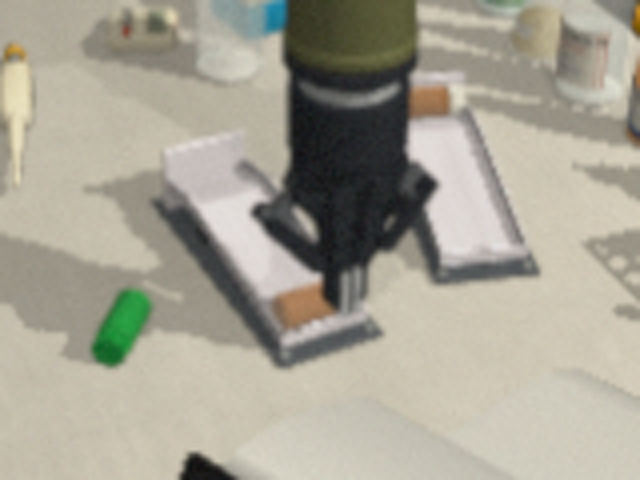

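View pics/w2.png

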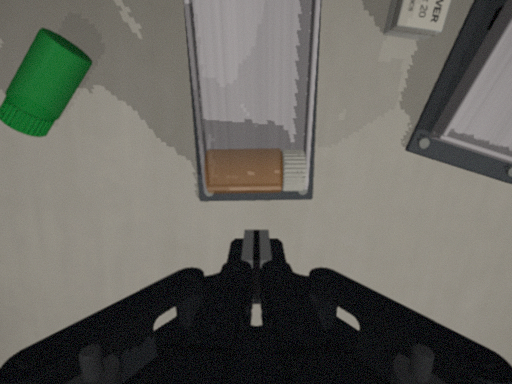

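Wrist view: vial centre (256,170), straight ahead of the fingertips (257,240), which are just outside the lip. In the side crop the fingertips stand behind the low end at (350,290). Now a slow push of about 48 mm/s, rising with the 8° slope.

```bash
python3 -m crank '[{"wx":0,"wy":0,"wz":0,"tx":0.015,"ty":0,"tz":0,"grip":1},{"wx":0,"wy":0,"wz":0,"tx":0.03,"ty":0,"tz":0,"grip":1},{"wx":0,"wy":0,"wz":0,"tx":0.045,"ty":0,"tz":0,"grip":1},{"wx":0,"wy":0,"wz":0,"tx":0.06,"ty":0,"tz":0,"grip":1},{"wx":0,"wy":0,"wz":0,"tx":0.075,"ty":0,"tz":0,"grip":1},{"wx":0,"wy":0,"wz":0,"tx":0.09,"ty":0,"tz":-0.003,"grip":1},{"wx":0,"wy":0,"wz":0,"tx":0.105,"ty":0,"tz":-0.005,"grip":1},{"wx":0,"wy":0,"wz":0,"tx":0.12,"ty":0,"tz":-0.007,"grip":1},{"wx":0,"wy":0,"wz":0,"tx":0.14,"ty":0,"tz":-0.01,"grip":1},{"wx":0,"wy":0,"wz":0,"tx":0.16,"ty":0,"tz":-0.013,"grip":1},{"wx":0,"wy":0,"wz":0,"tx":0.18,"ty":0,"tz":-0.015,"grip":1},{"wx":0,"wy":0,"wz":0,"tx":0.2,"ty":0,"tz":-0.018,"grip":1},{"wx":0,"wy":0,"wz":0,"tx":0.22,"ty":0,"tz":-0.021,"grip":1},{"wx":0,"wy":0,"wz":0,"tx":0.24,"ty":0,"tz":-0.024,"grip":1},{"wx":0,"wy":0,"wz":0,"tx":0.26,"ty":0,"tz":-0.027,"grip":1},{"wx":0,"wy":0,"wz":0,"tx":0.28,"ty":0,"tz":-0.029,"grip":1},{"wx":0,"wy":0,"wz":0,"tx":0.3,"ty":0,"tz":-0.032,"grip":1},{"wx":0,"wy":0,"wz":0,"tx":0.32,"ty":0,"tz":-0.035,"grip":1},{"wx":0,"wy":0,"wz":0,"tx":0.335,"ty":0,"tz":-0.037,"grip":1},{"wx":0,"wy":0,"wz":0,"tx":0.35,"ty":0,"tz":-0.039,"grip":1}]'
python3 - <<'E'
from h import *
im,W=cloud('wrist');cv2.imwrite('pics/w3.png',im[:,:,::-1])
print([(np.round(r['at'],3).tolist(),round(r['score'],2)) for r in mark_of('wrist','vial_center')])
E
```

```text
t: 6.63
tcp_pos: [0.4687, -0.078, 0.0324]
orientation: [[-0.087, 0.996, 0.0], [0.996, 0.087, -0.0], [-0.0, 0.0, -1.0]]
contact_force: [0.4, -0.2, -0.7]
width: -0.001
grip_force: 0.0
[([0.346, -0.072, 0.015], 0.97)]
```

View pics/w3.png

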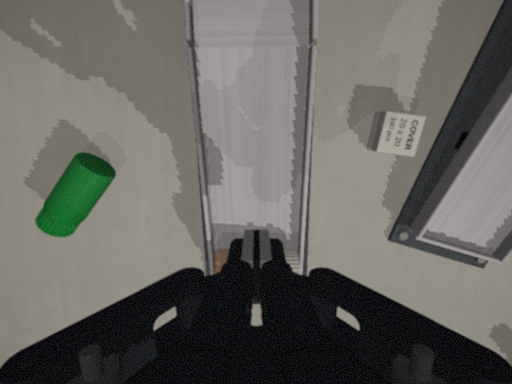

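The wrist picture shows the vial's ends at (218,262) and (292,262), beside or behind the fingertips rather than in front. I'll measure before moving on.

```bash
python3 - <<'E'
from h import *
im,W=cloud('wrist')
for u,v in((218,255),(218,265),(218,270),(293,257),(293,265),(293,270),(230,243),(257,235),(257,250)):print(u,v,im[v,u],np.round(W[v,u],4))
p=imaging.camera_params('wrist');print(p['origin'],np.round(p['rotation'],2).tolist())
im,W=cloud('side');cv2.imwrite('pics/s3.png',cv2.resize(im[150:270,190:310,::-1],None,fx=5,fy=5,interpolation=2))
E
```

```text
218 255 [107  87  72] [ 0.4443 -0.0995  0.0316]
218 265 [128 103  87] [ 0.4451 -0.1041  0.0365]
218 270 [116  93  65] [ 0.4456 -0.1063  0.0391]
293 257 [107 108  99] [ 0.4949 -0.0961  0.0324]
293 265 [135 131 123] [ 0.4947 -0.0997  0.0367]
293 270 [149 142 134] [ 0.4948 -0.1023  0.0385]
230 243 [80 76 78] [ 0.4507 -0.0985  0.014 ]
257 235 [ 6 12 11] [ 0.4677 -0.0665  0.0677]
257 250 [16 18 23] [ 0.4676 -0.0666  0.0843]
[ 0.46195992 -0.0082992   0.19825302] [[1.0, 0.08, 0.02], [0.09, -0.96, -0.27], [0.0, 0.27, -0.96]]
```

View pics/s3.png

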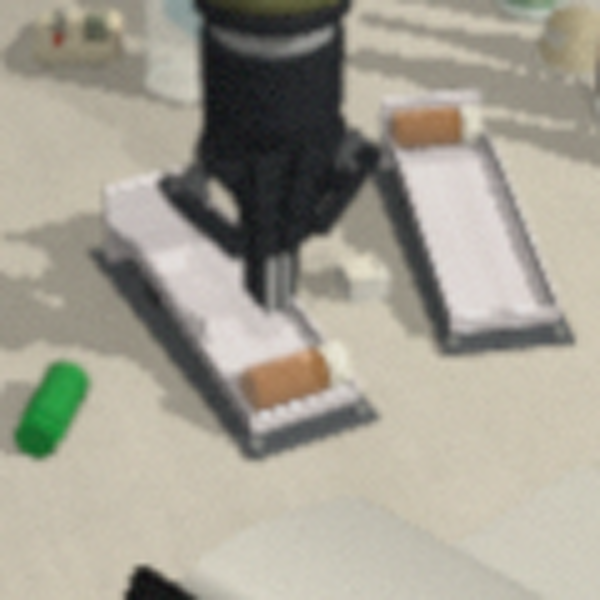

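The vial hasn't moved (it's still at the lip) because the fingertips passed over it. The real tip must be higher than the reported TCP, so I'll measure it.

```bash
python3 - <<'E'
from h import *
s=ctrl.read_state();print(s['tcp_pos'],s['width'],ctrl.tcp_to_grasp)
for c in('wrist','side'):
    im,W=cloud(c);dark=im.max(2)<75
    x,y,z=np.moveaxis(W,2,0)
    m=dark&(abs(x-.468)<.025)&(y>-.11)&(y<-.045)&(z>.026)&(z<.10)
    P=W[m];o=P[np.argsort(P[:,2])];print(c,len(P),np.round(o[::max(1,len(o)//10)][:10],4).tolist())
im,W=cloud('wrist')
for v in range(222,262,3):print(v,im[v,250],np.round(W[v,250],4),im[v,262],np.round(W[v,262],4))
print('bench',np.round(W[100,150],4),np.round(W[60,350],4))
im,W=cloud('side')
for v in range(196,218,2):print(v,[(u,im[v,u].tolist(),np.round(W[v,u],3).tolist()) for u in (243,246)])
E
```

```text
[ 0.46869739 -0.07842404  0.0323969 ] 0.0012467318139314908 -0.0187
wrist 1910 [[0.4508, -0.0987, 0.0298], [0.4571, -0.0718, 0.0677], [0.4676, -0.0664, 0.0723], [0.4607, -0.072, 0.0767], [0.475, -0.0697, 0.0808], [0.4662, -0.0669, 0.0845], [0.4737, -0.0661, 0.0896], [0.4697, -0.0706, 0.0927], [0.4673, -0.0787, 0.0935], [0.4642, -0.0661, 0.0979]]
side 34 [[0.4588, -0.087, 0.067], [0.4543, -0.0832, 0.0724], [0.4554, -0.0882, 0.0754], [0.4546, -0.0826, 0.0786], [0.4565, -0.0853, 0.0833], [0.4596, -0.0847, 0.0854], [0.4573, -0.0834, 0.0884], [0.459, -0.0864, 0.0933], [0.4691, -0.0832, 0.0953], [0.4563, -0.0858, 0.0968]]
222 [121 116 115] [ 0.464  -0.0796  0.0179] [159 155 154] [ 0.4725 -0.0791  0.0174]
225 [124 120 120] [ 0.4642 -0.0823  0.0169] [135 131 131] [ 0.4727 -0.0812  0.0178]
228 [119 117 116] [ 0.4644 -0.0847  0.0167] [119 117 117] [ 0.4729 -0.0837  0.0172]
231 [70 69 68] [ 0.4639 -0.0674  0.0622] [69 73 72] [ 0.4703 -0.0665  0.063 ]
234 [68 70 67] [ 0.464  -0.0677  0.0653] [68 71 68] [ 0.4703 -0.0667  0.0663]
237 [72 71 72] [ 0.4641 -0.067   0.0706] [69 69 67] [ 0.4702 -0.0666
[... 1074 characters left out ...]

204 [(243, [104, 103, 101], [0.462, -0.087, 0.087]), (246, [114, 113, 111], [0.47, -0.088, 0.085])]
206 [(243, [101, 103, 100], [0.461, -0.089, 0.081]), (246, [111, 113, 110], [0.47, -0.088, 0.078])]
208 [(243, [105, 104, 101], [0.46, -0.091, 0.076]), (246, [114, 115, 113], [0.469, -0.09, 0.073])]
210 [(243, [106, 106, 103], [0.46, -0.091, 0.069]), (246, [119, 118, 115], [0.47, -0.088, 0.065])]
212 [(243, [152, 149, 143], [0.46, -0.091, 0.062]), (246, [147, 142, 140], [0.488, -0.043, 0.023])]
214 [(243, [204, 197, 195], [0.475, -0.053, 0.026]), (246, [203, 197, 194], [0.485, -0.053, 0.024])]
216 [(243, [208, 200, 198], [0.473, -0.058, 0.023]), (246, [219, 212, 209], [0.481, -0.063, 0.024])]
```

Both cameras put the fingertips at z≈0.061 while the reported TCP is 0.032, so the real tip is about 29 mm above the reported TCP (x and y agree). I'll go back behind the vial at this height, which clears it by 20 mm, descend by the measured amount and re-measure the tip.

```bash
python3 -m crank '[{"wx":0,"wy":0,"wz":0,"tx":-0.05,"ty":0,"tz":0,"grip":1},{"wx":0,"wy":0,"wz":0,"tx":-0.13,"ty":0,"tz":0,"grip":1},{"wx":0,"wy":0,"wz":0,"tx":-0.21,"ty":0,"tz":0,"grip":1},{"wx":0,"wy":0,"wz":0,"tx":-0.29,"ty":0,"tz":0,"grip":1},{"wx":0,"wy":0,"wz":0,"tx":-0.35,"ty":0,"tz":0,"grip":1},{"wx":0,"wy":0,"wz":0,"tx":-0.35,"ty":0,"tz":0,"grip":1},{"wx":0,"wy":0,"wz":0,"tx":-0.35,"ty":0,"tz":0,"grip":1},{"wx":0,"wy":0,"wz":0,"tx":-0.35,"ty":0,"tz":0.05,"grip":1},{"wx":0,"wy":0,"wz":0,"tx":-0.35,"ty":0,"tz":0.1,"grip":1},{"wx":0,"wy":0,"wz":0,"tx":-0.35,"ty":0,"tz":0.14,"grip":1},{"wx":0,"wy":0,"wz":0,"tx":-0.35,"ty":0,"tz":0.17,"grip":1},{"wx":0,"wy":0,"wz":0,"tx":-0.35,"ty":0,"tz":0.175,"grip":1},{"wx":0,"wy":0,"wz":0,"tx":-0.35,"ty":0,"tz":0.175,"grip":1}]'
python3 - <<'E'
from h import *
im,W=cloud('wrist')
for v in range(226,240,1):print(v,im[v,250],np.round(W[v,250],4),np.round(W[v,262],4))
im,W=cloud('side')
x,y,z=np.moveaxis(W,2,0)
m=(abs(x-.475)<.02)&(y>-.175)&(y<-.13)&(z>.012);print('side tip z',np.round(np.sort(z[m])[:15],4))
m=(abs(x-.47)<.035)&(y>-.127)&(y<-.09)&(z>.03);print('vial',np.round(W[m].mean(0),4),np.round(W[m].max(0),4))
E
```

```text
t: 8.12
tcp_pos: [0.4743, -0.1477, -0.0032]
orientation: [[-0.087, 0.996, -0.001], [0.996, 0.087, 0.0], [0.001, -0.001, -1.0]]
contact_force: [-0.1, 0.3, 0.1]
width: 0.001
grip_force: 0.0
226 [150 146 135] [ 0.47   -0.1446  0.0007] [ 4.777e-01 -1.443e-01 -3.000e-04]
227 [152 148 137] [ 4.700e-01 -1.457e-01 -3.000e-04] [ 0.4778 -0.1453 -0.001 ]
228 [150 145 135] [ 4.701e-01 -1.462e-01  1.000e-04] [ 4.778e-01 -1.455e-01  1.000e-04]
229 [127 122 114] [ 0.4698 -0.1369  0.0238] [ 0.4764 -0.1362  0.0241]
230 [86 87 85] [ 0.4699 -0.1365  0.026 ] [ 0.4764 -0.1362  0.0255]
231 [74 74 71] [ 0.4699 -0.1364  0.0278] [ 0.4763 -0.1361  0.0272]
232 [73 73 74] [ 0.4699 -0.1367  0.0283] [ 0.4763 -0.1363  0.0279]
233 [72 72 69] [ 0.47   -0.1371  0.0287] [ 0.4763 -0.136   0.0298]
234 [72 69 67] [ 0.47   -0.1365  0.0313] [ 0.4762 -0.1361  0.0311]
235 [72 75 71] [ 0.47   -0.1368  0.032 ] [ 0.4762 -0.1361  0.0323]
236 [76 71 73] [ 0.47   -0.1366  0.0337] [ 0.4762 -0.1359  0.0341]
237 [73 74 69] [ 0.4701 -0.1367  0.0347] [ 0.4762 -0.136   0.035 ]
238 [68 64 64] [ 0.4701 -0.1367  0.0359] [ 0.4761 -0.136   0.0362]
239 [71 71 71] [ 0.4701 -0.1371  0.0362] [ 0.4761 -0.1361  0.0371]
side tip z [0.0234 0.0249 0.0253 0.0271 0.0274 0.0282 0.0283 0.0289 0.029  0.0306
 0.0308 0.0313 0.032  0.032  0.0324]
vial [ 0.4543 -0.119   0.0954] [ 0.5034 -0.1029  0.5666]
```

The tip is now at z≈0.0245, above the lip (0.020) and below the vial's centre (0.027). Now repeat the slow push.

```bash
python3 -m crank '[{"wx":0,"wy":0,"wz":0,"tx":0.015,"ty":0,"tz":0,"grip":1},{"wx":0,"wy":0,"wz":0,"tx":0.03,"ty":0,"tz":0,"grip":1},{"wx":0,"wy":0,"wz":0,"tx":0.045,"ty":0,"tz":0,"grip":1},{"wx":0,"wy":0,"wz":0,"tx":0.06,"ty":0,"tz":0,"grip":1},{"wx":0,"wy":0,"wz":0,"tx":0.075,"ty":0,"tz":0,"grip":1},{"wx":0,"wy":0,"wz":0,"tx":0.09,"ty":0,"tz":-0.002,"grip":1},{"wx":0,"wy":0,"wz":0,"tx":0.105,"ty":0,"tz":-0.004,"grip":1},{"wx":0,"wy":0,"wz":0,"tx":0.12,"ty":0,"tz":-0.006,"grip":1},{"wx":0,"wy":0,"wz":0,"tx":0.14,"ty":0,"tz":-0.009,"grip":1},{"wx":0,"wy":0,"wz":0,"tx":0.16,"ty":0,"tz":-0.012,"grip":1},{"wx":0,"wy":0,"wz":0,"tx":0.18,"ty":0,"tz":-0.014,"grip":1},{"wx":0,"wy":0,"wz":0,"tx":0.2,"ty":0,"tz":-0.017,"grip":1},{"wx":0,"wy":0,"wz":0,"tx":0.22,"ty":0,"tz":-0.02,"grip":1},{"wx":0,"wy":0,"wz":0,"tx":0.24,"ty":0,"tz":-0.023,"grip":1},{"wx":0,"wy":0,"wz":0,"tx":0.26,"ty":0,"tz":-0.026,"grip":1},{"wx":0,"wy":0,"wz":0,"tx":0.28,"ty":0,"tz":-0.028,"grip":1},{"wx":0,"wy":0,"wz":0,"tx":0.295,"ty":0,"tz":-0.03,"grip":1},{"wx":0,"wy":0,"wz":0,"tx":0.31,"ty":0,"tz":-0.032,"grip":1}]'
python3 - <<'E'
from h import *
im,W=cloud('wrist');cv2.imwrite('pics/w4.png',im[:,:,::-1])
print([(np.round(r['at'],3).tolist(),round(r['score'],2)) for r in mark_of('wrist','vial_center')])
E
```

```text
t: 9.72
tcp_pos: [0.4693, -0.086, 0.0038]
orientation: [[-0.087, 0.996, -0.0], [0.996, 0.087, -0.0], [-0.0, -0.0, -1.0]]
contact_force: [-0.4, -0.9, 0.5]
width: 0.003
grip_force: 0.1
[([0.342, -0.072, 0.012], 0.89), ([0.464, -0.059, 0.033], 0.56)]
```

View pics/w4.png

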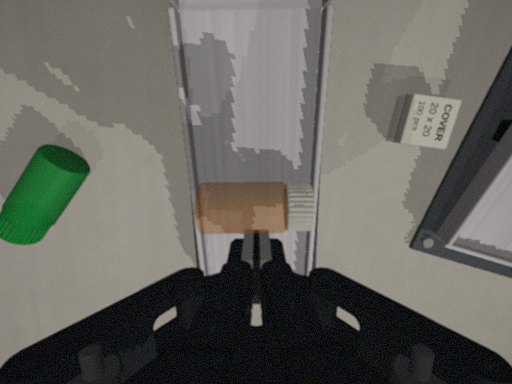

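The vial (255,207) is now rolling ahead of the fingertips, square in the gutter. Continuing up the slope.

```bash
python3 -m crank '[{"wx":0,"wy":0,"wz":0,"tx":0.015,"ty":0,"tz":-0.002,"grip":1},{"wx":0,"wy":0,"wz":0,"tx":0.03,"ty":0,"tz":-0.004,"grip":1},{"wx":0,"wy":0,"wz":0,"tx":0.05,"ty":0,"tz":-0.007,"grip":1},{"wx":0,"wy":0,"wz":0,"tx":0.07,"ty":0,"tz":-0.01,"grip":1},{"wx":0,"wy":0,"wz":0,"tx":0.09,"ty":0,"tz":-0.013,"grip":1},{"wx":0,"wy":0,"wz":0,"tx":0.11,"ty":0,"tz":-0.015,"grip":1},{"wx":0,"wy":0,"wz":0,"tx":0.13,"ty":0,"tz":-0.018,"grip":1},{"wx":0,"wy":0,"wz":0,"tx":0.15,"ty":0,"tz":-0.021,"grip":1},{"wx":0,"wy":0,"wz":0,"tx":0.17,"ty":0,"tz":-0.024,"grip":1},{"wx":0,"wy":0,"wz":0,"tx":0.19,"ty":0,"tz":-0.027,"grip":1},{"wx":0,"wy":0,"wz":0,"tx":0.21,"ty":0,"tz":-0.029,"grip":1},{"wx":0,"wy":0,"wz":0,"tx":0.23,"ty":0,"tz":-0.032,"grip":1},{"wx":0,"wy":0,"wz":0,"tx":0.25,"ty":0,"tz":-0.035,"grip":1},{"wx":0,"wy":0,"wz":0,"tx":0.27,"ty":0,"tz":-0.038,"grip":1},{"wx":0,"wy":0,"wz":0,"tx":0.29,"ty":0,"tz":-0.041,"grip":1},{"wx":0,"wy":0,"wz":0,"tx":0.31,"ty":0,"tz":-0.043,"grip":1},{"wx":0,"wy":0,"wz":0,"tx":0.33,"ty":0,"tz":-0.046,"grip":1},{"wx":0,"wy":0,"wz":0,"tx":0.35,"ty":0,"tz":-0.049,"grip":1},{"wx":0,"wy":0,"wz":0,"tx":0.365,"ty":0,"tz":-0.051,"grip":1},{"wx":0,"wy":0,"wz":0,"tx":0.38,"ty":0,"tz":-0.053,"grip":1}]'
python3 -m crank '[{"wx":0,"wy":0,"wz":0,"tx":0.01,"ty":0,"tz":-0.001,"grip":1},{"wx":0,"wy":0,"wz":0,"tx":0.02,"ty":0,"tz":-0.003,"grip":1},{"wx":0,"wy":0,"wz":0,"tx":0.03,"ty":0,"tz":-0.004,"grip":1},{"wx":0,"wy":0,"wz":0,"tx":0.04,"ty":0,"tz":-0.005,"grip":1},{"wx":0,"wy":0,"wz":0,"tx":0.05,"ty":0,"tz":-0.007,"grip":1},{"wx":0,"wy":0,"wz":0,"tx":0.06,"ty":0,"tz":-0.008,"grip":1},{"wx":0,"wy":0,"wz":0,"tx":0.07,"ty":0,"tz":-0.01,"grip":1},{"wx":0,"wy":0,"wz":0,"tx":0.08,"ty":0,"tz":-0.011,"grip":1},{"wx":0,"wy":0,"wz":0,"tx":0.09,"ty":0,"tz":-0.012,"grip":1},{"wx":0,"wy":0,"wz":0,"tx":0.1,"ty":0,"tz":-0.013,"grip":1},{"wx":0,"wy":0,"wz":0,"tx":0.11,"ty":0,"tz":-0.014,"grip":1},{"wx":0,"wy":0,"wz":0,"tx":0.12,"ty":0,"tz":-0.014,"grip":1},{"wx":0,"wy":0,"wz":0,"tx":0.13,"ty":0,"tz":-0.014,"grip":1},{"wx":0,"wy":0,"wz":0,"tx":0.14,"ty":0,"tz":-0.014,"grip":1},{"wx":0,"wy":0,"wz":0,"tx":0.14,"ty":0,"tz":-0.014,"grip":1},{"wx":0,"wy":0,"wz":0,"tx":0.14,"ty":0,"tz":-0.014,"grip":1},{"wx":0,"wy":0,"wz":0,"tx":0.14,"ty":0,"tz":-0.014,"grip":1}]'
python3 - <<'E'
from h import *
for c in('wrist','side'):
    im,W=cloud(c)
    if c=='wrist':cv2.imwrite('pics/w5.png',im[:,:,::-1])
    print([(np.round(r['at'],3).tolist(),round(r['score'],2)) for r in mark_of(c,'vial_center')])
E
```

```text
t: 11.48
tcp_pos: [0.4627, -0.0103, 0.0144]
orientation: [[-0.087, 0.996, -0.0], [0.996, 0.087, -0.0], [-0.0, -0.0, -1.0]]
contact_force: [-0.0, 0.3, -0.5]
width: 0.003
grip_force: 0.1
t: 12.9
tcp_pos: [0.4603, 0.0172, 0.0172]
orientation: [[-0.087, 0.996, -0.0], [0.996, 0.087, -0.0], [-0.0, -0.0, -1.0]]
contact_force: [0.9, -1.0, 0.3]
width: -0.004
grip_force: 0.0
[([0.341, -0.077, 0.013], 0.76), ([0.452, 0.06, 0.044], 0.72)]
[([0.341, -0.071, 0.016], 0.64), ([0.454, 0.062, 0.04], 0.5)]
```

View pics/w5.png

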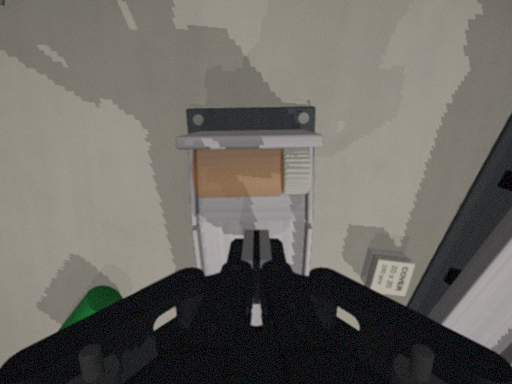

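The vial (250,172) lies square in the dip against the stop plate, and the fingers are well behind it. It measures (0.453, 0.061), which matches the seat. Now I back off slightly, rise clear and confirm.

```bash
python3 -m crank '[{"wx":0,"wy":0,"wz":0,"tx":-0.03,"ty":0,"tz":-0.04,"grip":1},{"wx":0,"wy":0,"wz":0,"tx":-0.06,"ty":0,"tz":-0.12,"grip":1},{"wx":0,"wy":0,"wz":0,"tx":-0.1,"ty":0,"tz":-0.25,"grip":1},{"wx":0,"wy":0,"wz":0,"tx":-0.1,"ty":0,"tz":-0.4,"grip":1},{"wx":0,"wy":0,"wz":0,"tx":-0.1,"ty":0,"tz":-0.55,"grip":1},{"wx":0,"wy":0,"wz":0,"tx":-0.1,"ty":0,"tz":-0.7,"grip":1},{"wx":0,"wy":0,"wz":0,"tx":-0.1,"ty":0,"tz":-0.75,"grip":1},{"wx":0,"wy":0,"wz":0,"tx":-0.1,"ty":0,"tz":-0.75,"grip":1},{"wx":0,"wy":0,"wz":0,"tx":-0.1,"ty":0,"tz":-0.75,"grip":1},{"wx":0,"wy":0,"wz":0,"tx":-0.1,"ty":0,"tz":-0.75,"grip":1}]'
python3 - <<'E'
from h import *
ok=False
for c in('wrist','side'):
    im,W=cloud(c)
    r=mark_of(c,'vial_center');print([(np.round(q['at'],3).tolist(),round(q['score'],2)) for q in r])
    ok|=any(np.linalg.norm(np.array(q['at'])-[.454,.061,.041])<.012 for q in r)
print(ok)
if ok: print(ctrl.close_job())
E
```

```text
t: 13.93
tcp_pos: [0.4614, -0.0029, 0.1667]
orientation: [[-0.087, 0.996, -0.001], [0.996, 0.087, -0.0], [0.0, -0.001, -1.0]]
contact_force: [0.8, 0.5, -1.0]
width: 0.001
grip_force: 0.0
[([0.454, 0.058, 0.04], 0.97), ([0.343, -0.072, 0.015], 0.87)]
[([0.342, -0.075, 0.018], 0.7), ([0.451, 0.063, 0.043], 0.52)]
True
the job is handed in; nothing more can be done
None
```

The low vial now lies in the dip against its stop plate, the arm is clear, and I handed the job in at about 14 s; the first push passed over the vial because the fingertips sit about 29 mm higher than reported, and the second push worked.

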